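# Unlock the spacing gauge and push its stop bar home

## Task

Loosen the big knurled locking collar of the spacing gauge by two full turns (anticlockwise seen from above), stroking its rim with a fingertip, so that its mark points at the fixed pointer again. Then push the freed stop bar with a fingertip by its upright push pad, toward the collar, until it is fully home against the stops. Touch the gauge with the fingers only, pick nothing up, and leave the small thumbscrew and the loose things on the bench alone.

Things in the scene. Friction and masses are not known exactly. Their poses are not given: they have to be found in the camera images.
- gauge: Spacing gauge, screwed to the bench (cannot move): grey base plate 145 (x) x 285 (y) x 10 mm, covering x -62..82, y -135..150 mm of its own frame. Origin on the bench surface under the collar's axis; z up; x points to its rear rail, y to the stop bar's push pad. Two stop posts, 14 mm square, top z 30 mm, at x -26 and 26, y 96 mm. The front (-x) and both sides of the collar are open.
- pointer (a point): Tip of the fixed pointer, at gauge x 54, y 0, z 53 mm. It sits on the rear rail behind the collar: 14 mm thick (gauge x 64..78), y -120..120, top at z 51 mm, so a finger cannot pass behind the collar.
- collar_axis (a point): Point on the collar's axis, 38 mm above the bench (half height of the rim at the start); axes as the gauge. The collar is a disc of 100 mm diameter over 30 upright ribs 1.5 mm proud, too wide to grip. Rim z 26.5..48.5 mm when tight; climbs 3 mm a turn (6 mm in two turns). A threaded stud stands in its middle, top at z 72 mm.
- collar (a joint): Angle of the big locking collar in rad about the gauge's z; 0 = tight (start, mark at the pointer), grows anticlockwise seen from above (loosening); two full turns = 12.57; ends at 18.85. Turning takes about 0.07 N m (1.5 N at the rim); it stays where it is left. A sideways press of a few N on the rim carries it along by friction.
- collar_mark (a point): Raised dark radial bar on the collar's top face, 26 x 7 mm; this point is on it, 40 mm from the collar's axis. It lies on the gauge's +x side (at the pointer) at the start and after each full turn.
- stop_bar (a joint): Travel of the stop bar in m along the gauge's -y; 0 = start, 0.040 = home (pad against the stop posts). Cheeks on the bar hold it at the collar's hub until the collar has been loosened about 1.7 turns; then it slides with about 3 N and stays where it is left.
- push_face (a point): Centre of the outer (+y) face of the stop bar's push pad: an upright plate 70 mm wide (gauge x), 14 mm thick, its top at z 57 mm, its lower edge at z 11 mm; this point is at z 40 mm. At the start it is at gauge x 0, y 157 mm; at home y 117 mm.
- small_screw (a joint): Angle of the small knurled thumbscrew (28 mm diameter, top at z 30 mm) at gauge x -25, y -112 mm; start 0; to be left alone.
- heel_lift_2: Loose tan half-round heel lift, 55 x 58 x 8 mm, in front of the gauge; bystander. Origin at the centre of its underside.
- cobblers_wax: Loose dark lump of wax, 36 x 47 x 25 mm, behind the gauge; bystander. Origin at the centre of its underside.
- sanding_block: Loose cork sanding block, 37 x 74 x 27 mm, in front of the gauge to the right; bystander. Origin at the centre of its underside.
- heel_lift_3: Loose black half-round heel lift, 55 x 58 x 8 mm, to the left of the gauge beyond the push pad; bystander. Origin at the centre of its underside.
- thread_spool_dark: Loose spool of dark thread, 38 mm diameter, 58 mm tall, standing behind the gauge's rear rail; bystander. Origin at the centre of its underside.
- tube_1: Loose white squeezed tube, 45 x 146 x 30 mm, to the right of the gauge; bystander. Origin at the centre of its underside.

How it is judged:
By the outcome, as a careful person would: the job done as asked, in the order asked, and still so for the second after the job is handed in, with the robot touching nothing.
It also fails if it takes over 72 s, if anything falls off the work surface, if the arm or the gripper's body presses on something with over 40 N, if the wrist force passes 120 N, or if a joint passes its speed limit or range.

## Robot

A 7-joint arm with a two-finger parallel gripper is mounted at the origin on a cart in front of the work surface, level with it; the furniture and walls round the work are solid. World frame = base frame: x ahead of the robot, y to its left, z up, the work surface at z = 0. Lengths are in m, angles in rad, forces in N, time in s.
With the tool pointing down it reaches from about 0.4 to 0.85 m from the base axis. Payload 10.4 kg.
Tool frame: the origin (TCP) lies where the fingers leave the gripper's body, on its centre line; the fingertips stand ahead of it and the grasp point (between the pads) lies 51 mm ahead of it (ctrl.tips_ahead is the z of the fingertips in the tool frame, in m); z points along the fingers, y is the line along which they close (so a half turn about z gives the same grasp; the last joint's range is limited). The gripper opens to 87 mm and grips with 3 to 60 N. Pads are 19 mm wide; open, the fingers measure 117 mm over their backs; the gripper's body (75 mm by 190 mm) begins 51 mm behind the grasp point.
Start: joints at [-1.358, 0.332, -0.065, 1.46, 0.022, 1.35, -0.088], TCP at [0.146, 0.608, 0.292] pointing down, gripper open.
Joint ranges: [-2.6, 2.6], [-0.5, 2.12], [-1.47, 1.34], [0.16, 2.42], [-1.27, 4.41], [0.06, 2.06], [-2.6, 2.6]. Speed limits (rad/s): [2.22, 2.22, 2.79, 2.79, 3.14, 3.14, 3.14].

## Interface

Orientations are given as a unit quaternion [w, x, y, z].
In Python, from bench import ctrl gives the robot as it stands.
- The arm moves only by the tool send_rows, never from a script. Its argument "rows" is a list of rows, each an object of numbers: "dx", "dy", "dz": the shift along the world's x, y, z in cm; "spin": the turn about the world's z in rad; "claw": the gripper's target within -1 to 1 (fully open at 1, half-way at 0, shut at -1). A call has 1 to 5 rows; each row shifts and turns the commanded pose from where the row before left it; what a row does not reach is not made up. A row lasts 1/12 s, in which the tool goes at most 41.7 mm and 7.16 degrees, less where a joint would pass 70% of its speed; a pose out of reach is approached as far as the arm can. A call is refused whole if a number of a shift passes 4.17 or a number of a turn 0.125, either way. A call with a gripper value outside its range is refused whole. The fingers move at their own pace and stop on an object; "force" is the grip in N (left out, the last holds). Time passes only in rows, so rows that do not move let the fingers close. It gives the time, the measured TCP pose, the force, the opening and the grip force at its end, in the units of the state.
- ctrl.read_state(): the state, without advancing time (a new reading comes with each control period).
- ctrl.camera(name): name is "scene" or "side" or "wrist"; returns a dict with "pixels" (400x640x3 uint8, red, green, blue), "fx", "fy", "cx", "cy" (pixels), "rvec" (rotation vector, rad) and "tvec" (3), from world to camera coordinates, as OpenCV has them. Camera axes: x right, y down, z forward; pixel columns grow to the right and rows downward; lengths in m; the calibration is good to about 2 mm. A picture is of the moment at which its call begins. There is no depth.
- ctrl.hand_in(): hands the job in; it is judged then, once.
Trained networks look in the newest picture that a camera, given by its name, has taken for a name from the list of things; names that differ only in an ending like _2 or _b are one class to them, and where a whole thing is asked for, a point or a joint stands for the part that bears it (a point fixed in the world has none). Each returns a list of dicts, best first, with "p" (0 to 1); they miss things now and then, are a little off and sometimes report something else, mostly with a low value. They report only what shows in the picture. A call takes as long as a camera call.
- ctrl.silhouettes(camera, name): "region" (400x640 bool, what is visible of it) and "bbox" ([left, top, right, bottom] in pixels, round what is visible of it).
The state is a dict: "t": time; "joint_pos": joint angles; "joint_vel": joint speeds; "joint_torque": joint torques, N m; "tool_pos": TCP position; "ee_rot": TCP orientation; "force": force on the tool from outside, world axes, zero at the start; "moment": the same for the moment, N m; "width": finger opening in m; "grip_force": force on a finger pad.
Only numpy, scipy, OpenCV 4.12 (cv2) and the standard library are available. Lean on these libraries where they do the work, as an engineer would, in place of code of your own. Each camera call takes 0.05 s, during which the arm holds its last target. There are 200 camera calls.

## Working session

There is one attempt and no reset: what is moved stays moved. The work goes in short steps, Python scripts to look and compute and a tool call to move; the robot and the scene stay as the last step left them, time stands still between calls to the robot, and variables do not carry over. Pictures are saved under pics/ and viewed, at most 10 in all, crops included, and the job is handed in when it is done.

Besides the shell and the picture viewer there is one more tool, called after "Call:" in YAML: its name, and indented under it one key for each argument. send_rows: Moves the arm, as the interface text tells. Its arguments: {"type":"object","properties":{"rows":{"type":"array"},"force":{"type":"number"}},"required":["rows"]}

```bash
mkdir -p pics
cat > h.py <<'E'
import numpy as np, cv2
from bench import ctrl
def snap(n,f=None):
    c=ctrl.camera(n)
    if f: cv2.imwrite('pics/'+f,cv2.cvtColor(c['pixels'],cv2.COLOR_RGB2BGR))
    return c
def proj(c,P):
    K=np.array([[c['fx'],0,c['cx']],[0,c['fy'],c['cy']],[0,0,1]])
    return cv2.projectPoints(np.array(P,float).reshape(-1,3),np.array(c['rvec'],float),np.array(c['tvec'],float),K,None)[0][:,0]
def ray(c,u,v,z):
    R=cv2.Rodrigues(np.array(c['rvec'],float))[0]; o=-R.T@np.array(c['tvec'],float)
    d=R.T@np.array([(u-c['cx'])/c['fx'],(v-c['cy'])/c['fy'],1]); return o+d*(z-o[2])/d[2]
E
python3 - <<'E'
from h import *
s=ctrl.read_state(); print({k:np.round(v,3).tolist() for k,v in s.items()}, ctrl.tips_ahead)
for n in('scene','side'):
    c=snap(n,n+'0.png')
    R=cv2.Rodrigues(np.array(c['rvec'],float))[0]; print(n,-R.T@np.array(c['tvec']),R[2])
    for k in('collar','collar_mark','stop_bar','small_screw'):
        print(k,[(round(d['p'],2),d['bbox'],np.round(np.argwhere(d['region']).mean(0)[::-1],1).tolist()) for d in ctrl.silhouettes(n,k)[:2]])
E
```

```text
{'t': 0.0, 'joint_pos': [-1.358, 0.333, -0.065, 1.461, 0.022, 1.35, -0.089], 'joint_vel': [-0.0, 0.002, 0.003, 0.0, -0.0, 0.0, 0.001], 'joint_torque': [0.001, -62.324, 0.025, -38.99, -0.061, 0.04, 0.0], 'tool_pos': [0.146, 0.607, 0.291], 'ee_rot': [-0.0, 0.118, 0.993, -0.001], 'force': [0.171, -0.885, 0.66], 'moment': [0.005, 0.003, -0.013], 'grip_force': 0.0, 'width': 0.087} 0.0697
scene [ 0.10347901 -0.4738561   0.86354205] [ 0.38391045  0.55157399 -0.7405261 ]
collar [(0.83, [283.9, 180.9, 316.8, 216.3], [299.1, 198.4])]
collar_mark [(0.94, [280.8, 184.5, 320.3, 214.9], [299.0, 198.2])]
stop_bar [(0.7, [257.8, 156.8, 322.8, 225.7], [282.2, 183.0]), (0.52, [323.1, 164.2, 332.4, 190.3], [326.4, 174.4])]
small_screw [(0.42, [316.2, 225.7, 321.1, 237.1], [317.3, 231.0])]
side [0.73124656 1.06619219 1.10043389] [-0.154389   -0.65518338 -0.73952605]
collar [(0.84, [313.4, 193.3, 348.3, 224.7], [331.0, 208.2])]
collar_mark [(0.93, [315.6, 196.1, 350.8, 222.0], [331.1, 207.3])]
stop_bar [(0.66, [319.6, 186.8, 358.1, 255.4], [341.2, 237.9])]
small_screw [(0.5, [324.5, 178.4, 334.2, 188.4], [329.1, 182.4]), (0.27, [338.0, 164.2, 360.5, 186.1], [350.6, 174.9])]
```

Run:
```python
import cv2,numpy as np
a=cv2.imread('pics/scene0.png')[130:270,220:400];b=cv2.imread('pics/side0.png')[150:290,250:430]
f=lambda i:cv2.resize(i,None,fx=4.2,fy=4.2,interpolation=cv2.INTER_CUBIC)
cv2.imwrite('pics/a.png',f(a));cv2.imwrite('pics/b.png',f(b))
```

```text
(no output)
```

View pics/a.png

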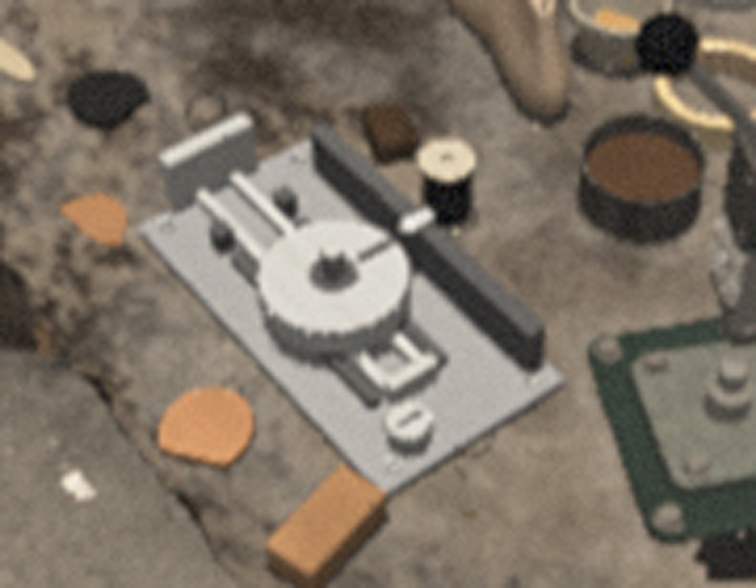

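View pics/b.png

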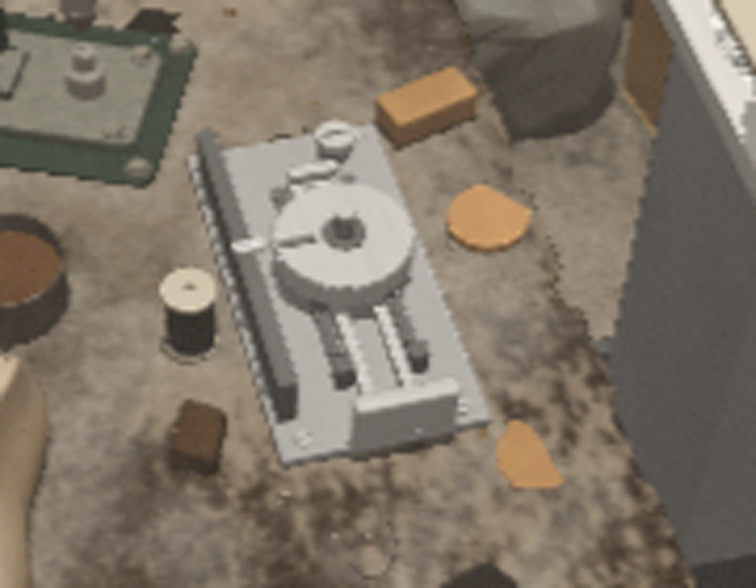

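```bash
cat >> h.py <<'E'
def g2w(p,q):
    p=np.array(p,float).reshape(-1,3)/1000; c,s=np.cos(q[2]),np.sin(q[2])
    return np.c_[q[0]+c*p[:,0]-s*p[:,1],q[1]+s*p[:,0]+c*p[:,1],p[:,2]]
E
python3 - <<'E'
from h import *
from scipy.optimize import least_squares
G=[(-62,150,10),(-62,-135,10),(82,-135,10),(82,150,10),(0,0,72),(54,0,53),(64,-120,51),(64,120,51)]
A=np.array([(140,232),(385,497),(563,380),(310,137),(335,255),(403,228),(532,333),(315,130)])/4.2+[220,130]
B=np.array([(487,425),(372,127),(195,160),(285,464),(345,220),(262,245),(212,135),(290,387)])/4.2+[250,150]
cs=[snap('scene'),snap('side')]
def f(q):
    W=g2w(G,q); return np.r_[(proj(cs[0],W)-A).ravel(),(proj(cs[1],W)-B).ravel()]
best=min((least_squares(f,[.5,.1,a],x_scale=[.1,.1,.1],loss='soft_l1') for a in (-2,-1,0,1)),key=lambda r:r.cost)
q=best.x;print(q,best.cost);print(np.round(f(q).reshape(2,-1,2),1).tolist())
np.save('q.npy',q)
print('push',g2w([(0,157,40),(0,117,40)],q))
for n,c in zip(('scene','side'),cs):
  print(c['fx'])
  for k in('heel_lift_2','sanding_block','thread_spool_dark','cobblers_wax','heel_lift_3','tube_1'):
    for d in ctrl.silhouettes(n,k)[:2]:
        v,u=np.argwhere(d['region'])[:,0].mean(),np.argwhere(d['region'])[:,1].mean()
        w=ray(c,u,v,.015); print(n,k,round(d['p'],2),np.round(w[:2],3), 'gauge',np.round(1000*(np.array([[np.cos(q[2]),np.sin(q[2])],[-np.sin(q[2]),np.cos(q[2])]])@(w[:2]-q[:2]))))
E
```

```text
[0.48154792 0.17038264 0.02483934] 22.149982208755485
[[[-0.7, -2.6], [-1.2, -1.6], [-0.0, -0.9], [-0.4, -0.8], [-1.2, -2.5], [-0.9, -0.1], [-0.9, 0.1], [-1.7, -1.3]], [[-0.4, -2.1], [-0.6, -1.6], [-2.7, -1.8], [-2.2, -1.2], [-1.3, -2.8], [0.2, -1.1], [-0.3, -2.6], [0.4, -1.7]]]
push [[0.47764855 0.32733421 0.04      ]
 [0.47864202 0.28734655 0.04      ]]
409.2410463643494
scene heel_lift_2 0.78 [0.362 0.135] gauge [-121.  -33.]
scene heel_lift_2 0.62 [0.457 0.439] gauge [-18. 269.]
scene sanding_block 0.88 [0.377 0.027] gauge [-108. -141.]
scene thread_spool_dark 0.65 [0.607 0.217] gauge [127.  43.]
scene cobblers_wax 0.64 [0.604 0.285] gauge [125. 111.]
scene cobblers_wax 0.21 [0.491 0.169] gauge [ 9. -1.]
scene heel_lift_3 0.78 [0.362 0.135] gauge [-121.  -33.]
scene heel_lift_3 0.62 [0.457 0.439] gauge [-18. 269.]
scene tube_1 0.71 [ 0.467 -0.269] gauge [ -25. -438.]
480.04466784042796
side heel_lift_2 0.71 [0.369 0.151] gauge [-113.  -16.]
side heel_lift_2 0.69 [0.464 0.461] gauge [-10. 291.]
side sanding_block 0.6 [0.381 0.032] gauge [-104. -136.]
side thread_spool_dark 0.69 [0.594 0.194] gauge [113.  21.]
side cobblers_wax 0.55 [0.608 0.297] gauge [130. 123.]
side heel_lift_3 0.71 [0.369 0.151] gauge [-113.  -16.]
side heel_lift_3 0.69 [0.464 0.461] gauge [-10. 291.]
side tube_1 0.57 [ 0.47  -0.256] gauge [ -22. -426.]
```

Call:
send_rows:
  rows:
    - {"dx":2.0,"dy":-2.8,"spin":0.048,"claw":-1}
    - {"dx":2.0,"dy":-2.8,"spin":0.048,"claw":-1}
    - {"dx":2.0,"dy":-2.8,"spin":0.048,"claw":-1}
    - {"dx":2.0,"dy":-2.8,"spin":0.048,"claw":-1}
    - {"dx":2.0,"dy":-2.8,"spin":0.048,"claw":-1}
  force: 20

```text
invalid input
```

Call:
send_rows:
  rows:
    - {"dx":2.0,"dy":-2.8,"claw":-1}
    - {"dx":2.0,"dy":-2.8,"claw":-1}
    - {"dx":2.0,"dy":-2.8,"claw":-1}
    - {"dx":2.0,"dy":-2.8,"claw":-1}
    - {"dx":2.0,"dy":-2.8,"claw":-1}

```text
invalid input
```

Call:
send_rows:
  rows:
    - {"dx":2.0,"dy":-2.8,"claw":-1}
    - {"dx":2.0,"dy":-2.8,"claw":-1}
    - {"dx":2.0,"dy":-2.8,"claw":-1}
    - {"dx":2.0,"dy":-2.8,"claw":-1}
    - {"dx":0,"dy":0,"claw":-1}

```text
invalid input
```

Run:
```python
from h import *
s=ctrl.read_state(); print({k:np.round(v,3).tolist() for k,v in s.items()})
c=snap('wrist','w0.png'); q=np.load('q.npy')
R=cv2.Rodrigues(np.array(c['rvec'],float))[0]; print(-R.T@np.array(c['tvec']),R[2],c['fx'])
G=[(-62,150,10),(-62,-135,10),(82,-135,10),(82,150,10),(0,0,72),(54,0,53),(64,-120,51),(64,120,51)]
print(np.round(proj(c,g2w(G,q))).tolist())
```

```text
{'t': 1.2, 'joint_pos': [-1.358, 0.332, -0.065, 1.46, 0.022, 1.35, -0.089], 'joint_vel': [0.001, -0.0, 0.001, -0.002, 0.001, 0.0, -0.0], 'joint_torque': [-0.001, -62.303, 0.024, -39.014, -0.061, 0.031, 0.0], 'tool_pos': [0.146, 0.608, 0.292], 'ee_rot': [-0.0, 0.118, 0.993, 0.0], 'force': [-0.486, 0.93, 0.413], 'moment': [0.017, 0.013, -0.017], 'grip_force': 0.0, 'width': 0.087}
[0.07499274 0.62494118 0.38385689] [ 0.26354281 -0.06432654 -0.96250054] 360.0491500623991
[[148.0, 421.0], [-47.0, 464.0], [4.0, 536.0], [187.0, 500.0], [29.0, 529.0], [60.0, 541.0], [-18.0, 561.0], [149.0, 528.0]]
```

View pics/w0.png

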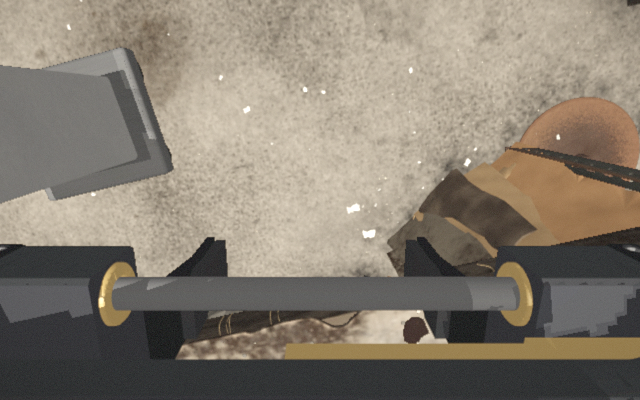

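Call:
send_rows:
  rows:
    - {"dx":2.0,"dy":-2.8,"dz":0,"spin":0.048,"claw":-1}
    - {"dx":2.0,"dy":-2.8,"dz":0,"spin":0.048,"claw":-1}
    - {"dx":2.0,"dy":-2.8,"dz":0,"spin":0.048,"claw":-1}
    - {"dx":2.0,"dy":-2.8,"dz":0,"spin":0.048,"claw":-1}
    - {"dx":2.0,"dy":-2.8,"dz":0,"spin":0.048,"claw":-1}
  force: 20

```text
t: 1.67
tool_pos: [0.2467, 0.4663, 0.2923]
ee_rot: [0.0, -0.003, 1.0, 0.0]
force: [1.4, -0.1, -0.4]
width: 0.0612
grip_force: 0.0
```

Call:
send_rows:
  rows:
    - {"dx":2.7,"dy":-2.9,"dz":0,"spin":0,"claw":-1}
    - {"dx":2.7,"dy":-2.9,"dz":0,"spin":0,"claw":-1}
    - {"dx":2.7,"dy":-2.9,"dz":0,"spin":0,"claw":-1}
    - {"dx":2.7,"dy":-2.9,"dz":0,"spin":0,"claw":-1}
    - {"dx":2.7,"dy":-2.9,"dz":0,"spin":0,"claw":-1}

```text
t: 2.08
tool_pos: [0.382, 0.3211, 0.2926]
ee_rot: [0.0, -0.002, 1.0, 0.0]
force: [0.8, 1.2, -0.1]
width: 0.0283
grip_force: 0.0
```

Call:
send_rows:
  rows:
    - {"dx":2.7,"dy":-2.9,"dz":0,"spin":0,"claw":-1}
    - {"dx":2.7,"dy":-2.9,"dz":0,"spin":0,"claw":-1}
    - {"dx":2.7,"dy":-2.9,"dz":0,"spin":0,"claw":-1}
    - {"dx":2.7,"dy":-2.9,"dz":0,"spin":0,"claw":-1}
    - {"dx":2.7,"dy":-2.9,"dz":0,"spin":0,"claw":-1}

```text
t: 2.5
tool_pos: [0.5171, 0.1761, 0.2926]
ee_rot: [0.0, -0.002, 1.0, 0.0]
force: [0.4, 0.9, 0.2]
width: 0.0017
grip_force: 0.0
```

Run:
```python
from h import *
s=ctrl.read_state(); print({k:np.round(s[k],3).tolist() for k in('tool_pos','ee_rot','force','joint_pos')})
c=snap('wrist'); q=np.load('q.npy')
G=[(-62,150,10),(-62,-135,10),(82,-135,10),(82,150,10),(0,0,72),(54,0,53),(64,-120,51),(64,120,51)]
P=proj(c,g2w(G,q));print(np.round(P).tolist())
im=cv2.cvtColor(c['pixels'],cv2.COLOR_RGB2BGR)
for t in P: cv2.circle(im,(int(t[0]),int(t[1])),3,(0,0,255),1)
cv2.imwrite('pics/w1.png',im)
```

```text
{'tool_pos': [0.517, 0.176, 0.293], 'ee_rot': [0.0, -0.002, 1.0, 0.0], 'force': [0.448, 0.907, 0.163], 'joint_pos': [-0.717, 0.154, 0.341, 1.69, -0.053, 1.306, 1.209]}
[[462.0, 70.0], [172.0, 77.0], [189.0, 216.0], [450.0, 211.0], [309.0, 145.0], [311.0, 199.0], [188.0, 211.0], [436.0, 206.0]]
```

View pics/w1.png

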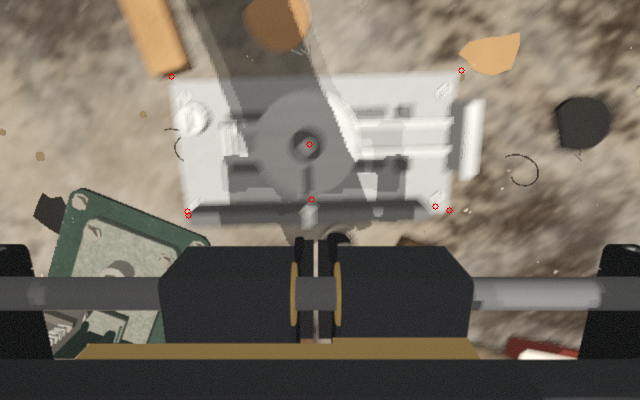

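Call:
send_rows:
  rows:
    - {"dx":-3.8,"dy":-0.3,"dz":0,"spin":0,"claw":-1}
    - {"dx":-3.8,"dy":-0.3,"dz":0,"spin":0,"claw":-1}
    - {"dx":-3.8,"dy":-0.2,"dz":-1.5,"spin":0,"claw":-1}
    - {"dx":0,"dy":0,"dz":-3.5,"spin":0,"claw":-1}
    - {"dx":0,"dy":0,"dz":-3.5,"spin":0,"claw":-1}

```text
t: 2.97
tool_pos: [0.4013, 0.1705, 0.2083]
ee_rot: [0.002, -0.003, 1.0, 0.002]
force: [1.7, 1.1, -0.8]
width: 0.0004
grip_force: 0.0
```

Call:
send_rows:
  rows:
    - {"dx":0,"dy":0,"dz":-3.5,"spin":0,"claw":-1}
    - {"dx":0,"dy":0,"dz":-3.5,"spin":0,"claw":-1}
    - {"dx":0,"dy":0,"dz":-3.2,"spin":0,"claw":-1}
    - {"dx":0,"dy":0,"dz":0,"spin":0,"claw":-1}
    - {"dx":0,"dy":0,"dz":0,"spin":0,"claw":-1}

```text
t: 3.38
tool_pos: [0.4014, 0.1693, 0.105]
ee_rot: [-0.001, -0.002, 1.0, -0.001]
force: [-0.1, 0.2, 0.7]
width: 0.0002
grip_force: 0.0
```

Call:
send_rows:
  rows:
    - {"dx":0.4,"dy":0,"dz":0,"spin":0,"claw":-1}
    - {"dx":0.4,"dy":0,"dz":0,"spin":0,"claw":-1}
    - {"dx":0,"dy":0,"dz":0,"spin":0,"claw":-1}

```text
t: 3.63
tool_pos: [0.4119, 0.1704, 0.1073]
ee_rot: [0.002, -0.002, 1.0, 0.001]
force: [0.2, -0.0, -0.4]
width: 0.0003
grip_force: 0.0
```

Call:
send_rows:
  rows:
    - {"dx":0.3,"dy":0,"dz":0,"spin":0,"claw":-1}
    - {"dx":0,"dy":0,"dz":0,"spin":0,"claw":-1}

```text
t: 3.8
tool_pos: [0.4139, 0.17, 0.1062]
ee_rot: [0.001, -0.002, 1.0, 0.001]
force: [0.3, -0.5, -0.2]
width: 0.0005
grip_force: 0.0
```

Call:
send_rows:
  rows:
    - {"dx":0.3,"dy":0,"dz":0,"spin":0,"claw":-1}
    - {"dx":0,"dy":0,"dz":0,"spin":0,"claw":-1}

```text
t: 3.97
tool_pos: [0.4165, 0.1698, 0.1056]
ee_rot: [0.0, -0.002, 1.0, 0.0]
force: [-0.0, -0.1, -0.2]
width: 0.0004
grip_force: 0.0
```

Call:
send_rows:
  rows:
    - {"dx":0.2,"dy":0,"dz":0,"spin":0,"claw":-1}
    - {"dx":0,"dy":0,"dz":0,"spin":0,"claw":-1}

```text
t: 4.13
tool_pos: [0.4182, 0.1697, 0.1053]
ee_rot: [0.0, -0.002, 1.0, 0.0]
force: [-0.2, -0.1, -0.8]
width: 0.0002
grip_force: 0.0
```

Call:
send_rows:
  rows:
    - {"dx":0.2,"dy":0,"dz":0,"spin":0,"claw":-1}
    - {"dx":0,"dy":0,"dz":0,"spin":0,"claw":-1}

```text
t: 4.3
tool_pos: [0.4202, 0.1697, 0.1053]
ee_rot: [0.0, -0.002, 1.0, 0.0]
force: [0.6, 0.1, 0.2]
width: 0.0005
grip_force: 0.1
```

Call:
send_rows:
  rows:
    - {"dx":0.1,"dy":0,"dz":0,"spin":0,"claw":-1}
    - {"dx":0,"dy":0,"dz":0,"spin":0,"claw":-1}

```text
t: 4.47
tool_pos: [0.4208, 0.1696, 0.1052]
ee_rot: [-0.0, -0.002, 1.0, -0.0]
force: [-0.9, 0.1, 0.2]
width: 0.0003
grip_force: 0.5
```

Call:
send_rows:
  rows:
    - {"dx":0.1,"dy":0,"dz":0,"spin":0,"claw":-1}
    - {"dx":0,"dy":0,"dz":0,"spin":0,"claw":-1}

```text
t: 4.63
tool_pos: [0.4212, 0.1697, 0.105]
ee_rot: [-0.001, -0.002, 1.0, -0.0]
force: [-4.6, -0.5, 3.2]
width: 0.0007
grip_force: 2.3
```

```bash
cat > path.py <<'E'
import numpy as np
def path(cx,cy,f0,f1,cur,p=1.5,R=51.5,a=9.5,b=15.,step=14,yaw=.025,rnd=.05):
    """centre path (mm, world) of the finger rectangle rolling its support round the rim; returns rows in cm"""
    P=[];n=lambda f:(R-p)*np.array([np.cos(f),np.sin(f)])
    for f in np.radians(np.arange(f0,f1+.1,1)):
        s=np.array([a*np.tanh(np.cos(f)*1e3) if abs(np.cos(f))>1e-6 else 0,b*np.tanh(np.sin(f)*1e3) if abs(np.sin(f))>1e-6 else 0])
        P.append(n(f)+s)
    P=np.array(P)
    # gauge vs tool nearly aligned: the finger stays square to the world
    P=P+[cx,cy]
    d=np.r_[0,np.cumsum(np.hypot(*np.diff(P,axis=0).T))]
    m=int(np.ceil(d[-1]/step)); t=np.linspace(0,d[-1],m+1)
    Q=np.c_[np.interp(t,d,P[:,0]),np.interp(t,d,P[:,1])]
    cur=np.array(cur,float);out=[]
    print('start at',Q[0]);
    for q in Q:
        dd=np.round((q-cur)/10/rnd)*rnd; cur=cur+dd*10; out.append((round(dd[0],2),round(dd[1],2)))
    print(len(out),out,'end',cur)
E
python3 -c "
from path import *
path(482,170.4,180,300,(422,170))"
```

```text
start at [422.5 170.4]
11 [(np.float64(0.05), np.float64(0.05)), (np.float64(0.0), np.float64(-1.4)), (np.float64(0.15), np.float64(-1.35)), (np.float64(0.55), np.float64(-1.3)), (np.float64(0.85), np.float64(-1.1)), (np.float64(1.15), np.float64(-0.8)), (np.float64(1.3), np.float64(-0.45)), (np.float64(1.35), np.float64(-0.1)), (np.float64(1.4), np.float64(-0.0)), (np.float64(1.35), np.float64(0.15)), (np.float64(1.3), np.float64(0.5))] end [516.5 112. ]
```

Call:
send_rows:
  rows:
    - {"dx":0.05,"dy":-0.7,"dz":0,"spin":0,"claw":-1}
    - {"dx":0,"dy":-0.7,"dz":0,"spin":0,"claw":-1}

```text
t: 4.8
tool_pos: [0.4215, 0.1562, 0.105]
ee_rot: [-0.001, -0.003, 1.0, 0.0]
force: [-2.3, 0.2, 0.3]
width: 0.0006
grip_force: 1.1
```

Call:
send_rows:
  rows:
    - {"dx":0.15,"dy":-1.35,"dz":0,"spin":0,"claw":-1}
    - {"dx":0.55,"dy":-1.3,"dz":0,"spin":0,"claw":-1}

```text
t: 4.97
tool_pos: [0.4291, 0.1291, 0.1052]
ee_rot: [-0.0, -0.003, 1.0, 0.0]
force: [0.3, 0.2, 0.6]
width: 0.0005
grip_force: 0.0
```

Call:
send_rows:
  rows:
    - {"dx":0.85,"dy":-1.1,"dz":0,"spin":0,"claw":-1}
    - {"dx":1.15,"dy":-0.8,"dz":0,"spin":0,"claw":-1}

```text
t: 5.13
tool_pos: [0.4496, 0.1092, 0.1053]
ee_rot: [0.0, -0.002, 1.0, 0.0]
force: [-0.2, -0.3, -0.2]
width: 0.0005
grip_force: 0.0
```

Call:
send_rows:
  rows:
    - {"dx":1.3,"dy":-0.45,"dz":0,"spin":0,"claw":-1}
    - {"dx":1.35,"dy":-0.1,"dz":0,"spin":0,"claw":-1}

```text
t: 5.3
tool_pos: [0.4767, 0.1036, 0.1054]
ee_rot: [0.0, -0.002, 1.0, 0.0]
force: [-0.6, 0.2, 0.4]
width: 0.0004
grip_force: 0.0
```

Run:
```python
from h import *
s=ctrl.read_state(); print({k:np.round(s[k],3).tolist() for k in('tool_pos','force')})
q=np.load('q.npy')
for n in('scene','side','wrist'):
    c=snap(n,n+'2.png')
    for k in('collar_mark','collar'):
      for d in ctrl.silhouettes(n,k)[:2]:
        vu=np.argwhere(d['region']).mean(0); w=ray(c,vu[1],vu[0],.05); print(n,k,round(d['p'],2),d['bbox'],vu[::-1].round(1),(1000*(w[:2]-q[:2])).round(1))
```

```text
{'tool_pos': [0.477, 0.104, 0.105], 'force': [-0.614, 0.204, 0.433]}
scene collar_mark 0.95 [280.7, 184.6, 307.9, 213.5] [291.5 201.7] [-31.7 -11.8]
scene collar 0.69 [283.7, 181.2, 305.6, 214.2] [291.6 201.9] [-31.8 -12.4]
side collar_mark 0.67 [313.7, 199.3, 349.4, 221.8] [331.1 209.2] [ 2.6 17.5]
side collar 0.92 [311.7, 197.5, 349.0, 219.9] [331.  208.8] [ 2.8 16.2]
wrist collar_mark 0.64 [352.0, 168.0, 566.5, 358.9] [474.2 238.1] [-21.7   3.4]
```

Call:
send_rows:
  rows:
    - {"dx":0,"dy":0.2,"dz":0,"spin":0,"claw":-1}
    - {"dx":0,"dy":0,"dz":0,"spin":0,"claw":-1}

```text
t: 5.92
tool_pos: [0.4758, 0.1073, 0.1054]
ee_rot: [0.0, -0.002, 1.0, 0.0]
force: [0.3, 0.3, 0.0]
width: 0.0003
grip_force: 0.0
```

Call:
send_rows:
  rows:
    - {"dx":0,"dy":0.2,"dz":0,"spin":0,"claw":-1}
    - {"dx":0,"dy":0,"dz":0,"spin":0,"claw":-1}

```text
t: 6.08
tool_pos: [0.476, 0.1092, 0.1053]
ee_rot: [0.0, -0.002, 1.0, 0.0]
force: [0.0, 0.7, -0.4]
width: 0.0004
grip_force: 0.0
```

Call:
send_rows:
  rows:
    - {"dx":0,"dy":0.2,"dz":0,"spin":0,"claw":-1}
    - {"dx":0,"dy":0,"dz":0,"spin":0,"claw":-1}

```text
t: 6.25
tool_pos: [0.476, 0.1111, 0.1053]
ee_rot: [-0.0, -0.002, 1.0, 0.0]
force: [-0.0, -0.4, 0.5]
width: 0.0009
grip_force: 0.0
```

Call:
send_rows:
  rows:
    - {"dx":0,"dy":0.1,"dz":0,"spin":0,"claw":-1}
    - {"dx":0,"dy":0,"dz":0,"spin":0,"claw":-1}

```text
t: 6.42
tool_pos: [0.476, 0.1119, 0.1053]
ee_rot: [0.0, -0.002, 1.0, 0.0]
force: [-0.4, -0.4, 0.3]
width: 0.0003
grip_force: 0.0
```

View pics/wrist2.png

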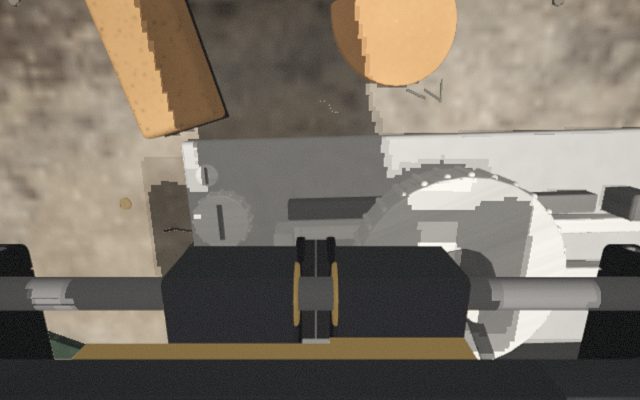

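Call:
send_rows:
  rows:
    - {"dx":0,"dy":0.1,"dz":0,"spin":0,"claw":-1}
    - {"dx":0,"dy":0,"dz":0,"spin":0,"claw":-1}

```text
t: 6.58
tool_pos: [0.476, 0.1124, 0.1053]
ee_rot: [-0.0, -0.002, 1.0, -0.0]
force: [0.1, -1.4, 1.1]
width: 0.0005
grip_force: 0.8
```

Call:
send_rows:
  rows:
    - {"dx":0,"dy":0.1,"dz":0,"spin":0,"claw":-1}
    - {"dx":0,"dy":0,"dz":0,"spin":0,"claw":-1}

```text
t: 6.75
tool_pos: [0.4761, 0.1127, 0.1053]
ee_rot: [-0.0, -0.002, 1.0, -0.001]
force: [-0.8, -4.2, 2.0]
width: 0.0003
grip_force: 2.5
```

Call:
send_rows:
  rows:
    - {"dx":0,"dy":0.1,"dz":0,"spin":0,"claw":-1}
    - {"dx":0,"dy":0,"dz":0,"spin":0,"claw":-1}

```text
t: 6.92
tool_pos: [0.4761, 0.113, 0.1053]
ee_rot: [-0.0, -0.001, 1.0, -0.001]
force: [-0.4, -8.2, 4.6]
width: 0.0005
grip_force: 4.0
```

```bash
python3 -c "
from path import *
path(482,170.4,270,300,(476.5,115),p=2,b=7,step=12)
path(482,170.4,60,300,(516,230),p=2,b=7,step=14)"|sed 's/np.float64//g'
```

```text
start at [482.  113.9]
4 [((0.55), (-0.1)), ((1.2), (-0.0)), ((1.15), (0.2)), ((1.05), (0.45))] end [516.  120.5]
start at [516.25       220.26825749]
20 [((0.0), (-0.95)), ((-1.25), (0.5)), ((-1.35), (0.15)), ((-1.35), (-0.0)), ((-1.35), (-0.1)), ((-1.3), (-0.45)), ((-1.1), (-0.8)), ((-0.9), (-1.05)), ((-0.5), (-1.25)), ((-0.2), (-1.35)), ((0.0), (-1.35)), ((0.2), (-1.35)), ((0.5), (-1.25)), ((0.9), (-1.05)), ((1.1), (-0.75)), ((1.3), (-0.45)), ((1.35), (-0.1)), ((1.35), (-0.0)), ((1.35), (0.15)), ((1.25), (0.5))] end [516.  120.5]
```

Call:
send_rows:
  rows:
    - {"dx":0.55,"dy":-0.1,"dz":0,"spin":0,"claw":-1}
    - {"dx":1.2,"dy":0,"dz":0,"spin":0,"claw":-1}
    - {"dx":1.15,"dy":0.2,"dz":0,"spin":0,"claw":-1}
    - {"dx":1.05,"dy":0.45,"dz":0,"spin":0,"claw":-1}

```text
t: 7.25
tool_pos: [0.5157, 0.1194, 0.1051]
ee_rot: [-0.0, -0.002, 1.0, -0.0]
force: [-1.1, -1.2, -0.1]
width: 0.0005
grip_force: 0.9
```

Call:
send_rows:
  rows:
    - {"dx":0,"dy":-1.0,"dz":0,"spin":0,"claw":-1}
    - {"dx":0,"dy":0,"dz":2.5,"spin":0,"claw":-1}
    - {"dx":0,"dy":0,"dz":2.5,"spin":0,"claw":-1}
    - {"dx":-0.85,"dy":3.1,"dz":0,"spin":0,"claw":-1}
    - {"dx":-0.85,"dy":3.1,"dz":0,"spin":0,"claw":-1}

```text
t: 7.67
tool_pos: [0.4993, 0.1708, 0.1569]
ee_rot: [0.001, 0.0, 1.0, 0.001]
force: [0.5, 1.4, -0.8]
width: 0.0005
grip_force: 0.0
```

Call:
send_rows:
  rows:
    - {"dx":-0.85,"dy":3.1,"dz":0,"spin":0,"claw":-1}
    - {"dx":-0.85,"dy":3.1,"dz":0,"spin":0,"claw":-1}
    - {"dx":0,"dy":0,"dz":0,"spin":0,"claw":-1}
    - {"dx":0,"dy":0,"dz":-2.5,"spin":0,"claw":-1}
    - {"dx":0,"dy":0,"dz":-2.4,"spin":0,"claw":-1}

```text
t: 8.08
tool_pos: [0.4818, 0.2345, 0.1067]
ee_rot: [0.001, -0.003, 1.0, 0.001]
force: [0.0, -0.6, -1.1]
width: 0.0005
grip_force: 0.0
```

Call:
send_rows:
  rows:
    - {"dx":0,"dy":-0.4,"dz":0,"spin":0,"claw":-1}
    - {"dx":0,"dy":0,"dz":0,"spin":0,"claw":-1}

```text
t: 8.25
tool_pos: [0.4804, 0.2295, 0.1056]
ee_rot: [-0.001, -0.002, 1.0, -0.0]
force: [-0.8, 3.1, -0.8]
width: 0.0005
grip_force: 1.5
```

Call:
send_rows:
  rows:
    - {"dx":0,"dy":-0.2,"dz":0,"spin":0,"claw":-1}
    - {"dx":0,"dy":0,"dz":0,"spin":0,"claw":-1}

```text
t: 8.42
tool_pos: [0.4816, 0.2288, 0.1075]
ee_rot: [0.0, -0.002, 1.0, 0.001]
force: [-1.2, 6.2, -4.5]
width: 0.0005
grip_force: 2.8
```

Call:
send_rows:
  rows:
    - {"dx":0,"dy":-0.1,"dz":0,"spin":0,"claw":-1}
    - {"dx":0,"dy":0,"dz":0,"spin":0,"claw":-1}

```text
t: 8.58
tool_pos: [0.4817, 0.2285, 0.1078]
ee_rot: [0.001, -0.002, 1.0, 0.002]
force: [-1.1, 7.6, -3.4]
width: 0.0007
grip_force: 3.7
```

```bash
python3 -c "
from path import *
path(482,171.2,90,300,(482,227.5),p=2.5,b=7.3,step=14)
"|sed 's/np.float64//g'
```

```text
start at [482.  227.5]
17 [((0.0), (0.0)), ((-1.4), (-0.0)), ((-1.35), (-0.35)), ((-1.2), (-0.65)), ((-0.95), (-1.0)), ((-0.65), (-1.25)), ((-0.3), (-1.35)), ((0.0), (-1.4)), ((0.1), (-1.4)), ((0.5), (-1.3)), ((0.8), (-1.1)), ((1.1), (-0.85)), ((1.3), (-0.5)), ((1.4), (-0.1)), ((1.4), (-0.0)), ((1.35), (0.15)), ((1.3), (0.5))] end [516.  121.5]
```

Call:
send_rows:
  rows:
    - {"dx":-1.4,"dy":0,"dz":0,"spin":0,"claw":-1}
    - {"dx":-1.35,"dy":-0.35,"dz":0,"spin":0,"claw":-1}
    - {"dx":-1.2,"dy":-0.65,"dz":0,"spin":0,"claw":-1}
    - {"dx":-0.95,"dy":-1.0,"dz":0,"spin":0,"claw":-1}

```text
t: 8.92
tool_pos: [0.432, 0.209, 0.1081]
ee_rot: [0.001, -0.003, 1.0, 0.002]
force: [-5.4, 7.7, 3.1]
width: 0.0009
grip_force: 4.2
```

Call:
send_rows:
  rows:
    - {"dx":-0.65,"dy":-1.25,"dz":0,"spin":0,"claw":-1}
    - {"dx":-0.3,"dy":-1.35,"dz":0,"spin":0,"claw":-1}
    - {"dx":0,"dy":-1.4,"dz":0,"spin":0,"claw":-1}

```text
t: 9.17
tool_pos: [0.421, 0.1672, 0.1074]
ee_rot: [-0.001, -0.003, 1.0, 0.001]
force: [-16.7, 4.2, 10.4]
width: 0.0005
grip_force: 9.0
```

Run:
```python
from h import *
s=ctrl.read_state(); print({k:np.round(s[k],3).tolist() for k in('tool_pos','force')})
a=snap('scene')['pixels'][160:235,260:345]; b=snap('side')['pixels'][170:245,290:375]
f=lambda i:cv2.resize(i,None,fx=4.6,fy=4.6,interpolation=cv2.INTER_CUBIC)
cv2.imwrite('pics/c3.png',cv2.cvtColor(np.hstack([f(a),f(b)]),cv2.COLOR_RGB2BGR))
```

```text
{'tool_pos': [0.421, 0.167, 0.107], 'force': [-16.709, 4.198, 10.436]}
```

View pics/c3.png

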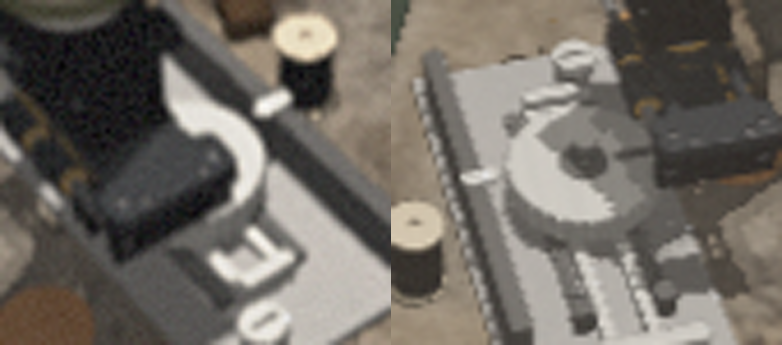

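Call:
send_rows:
  rows:
    - {"dx":0.0,"dy":-1.4,"dz":0,"spin":0,"claw":-1}
    - {"dx":0.5,"dy":-1.3,"dz":0,"spin":0,"claw":-1}
    - {"dx":0.8,"dy":-1.1,"dz":0,"spin":0,"claw":-1}

```text
t: 9.52
tool_pos: [0.4349, 0.1276, 0.1072]
ee_rot: [-0.001, -0.002, 1.0, 0.0]
force: [-2.9, -0.3, 1.4]
width: 0.0001
grip_force: 1.5
```

Call:
send_rows:
  rows:
    - {"dx":1.1,"dy":-0.85,"dz":0,"spin":0,"claw":-1}
    - {"dx":1.3,"dy":-0.5,"dz":0,"spin":0,"claw":-1}
    - {"dx":1.4,"dy":-0.1,"dz":0,"spin":0,"claw":-1}

```text
t: 9.77
tool_pos: [0.4745, 0.1126, 0.1076]
ee_rot: [0.0, -0.001, 1.0, 0.0]
force: [-1.8, -3.7, 2.5]
width: 0.0004
grip_force: 2.2
```

Call:
send_rows:
  rows:
    - {"dx":1.4,"dy":0,"dz":0,"spin":0,"claw":-1}
    - {"dx":1.35,"dy":0.15,"dz":0,"spin":0,"claw":-1}
    - {"dx":1.3,"dy":0.5,"dz":0,"spin":0,"claw":-1}

```text
t: 10.02
tool_pos: [0.5155, 0.119, 0.1076]
ee_rot: [0.0, -0.001, 1.0, -0.0]
force: [-0.3, -2.1, 0.4]
width: 0.0005
grip_force: 0.9
```

Call:
send_rows:
  rows:
    - {"dx":0,"dy":-1.0,"dz":0,"spin":0,"claw":-1}
    - {"dx":0,"dy":0,"dz":2.5,"spin":0,"claw":-1}
    - {"dx":0,"dy":0,"dz":2.6,"spin":0,"claw":-1}

```text
t: 10.27
tool_pos: [0.5137, 0.109, 0.1578]
ee_rot: [-0.001, -0.001, 1.0, -0.001]
force: [1.1, 0.3, -0.3]
width: 0.0006
grip_force: 0.0
```

```bash
cat >> h.py <<'E'
def mark(cams=('scene','side'),turn=1.,q=(.482,.171,.025)):
    """mark angle in the gauge frame (deg): narrow dark bar on the top face"""
    for n in cams:
        c=snap(n); g=cv2.GaussianBlur(cv2.cvtColor(c['pixels'],cv2.COLOR_RGB2GRAY),(3,3),0).astype(np.float32)
        th=np.radians(np.arange(0,360,2)); p=[]
        for r in (30,35,40,44):
            W=g2w(np.c_[r*np.cos(th),r*np.sin(th),np.full(180,48.5+3*turn)],q); P=proj(c,W).astype(np.float32)
            p.append(cv2.remap(g,P[:,0].reshape(1,-1),P[:,1].reshape(1,-1),cv2.INTER_LINEAR)[0])
        p=np.mean(p,0); s=np.minimum(np.minimum(np.roll(p,7),np.roll(p,-7)),255)-p
        i=np.argsort(-s)[:4]; print(n,[(int(2*k),round(float(s[k]),1)) for k in i]); print('  ',p[::6].round().astype(int).tolist())
E
python3 - <<'E'
from h import *
mark()
s=ctrl.read_state(); print({k:np.round(s[k],3).tolist() for k in('t','tool_pos','force')})
E
```

```text
scene [(306, 24.1), (308, 24.1), (310, 20.9), (304, 18.9)]
   [158, 101, 100, 114, 144, 176, 200, 213, 224, 222, 225, 226, 226, 227, 226, 227, 225, 224, 226, 177, 133, 110, 107, 105, 104, 90, 81, 123, 179, 218]
side [(308, 23.4), (310, 23.0), (312, 17.6), (306, 16.9)]
   [179, 121, 109, 109, 126, 145, 172, 196, 199, 200, 203, 205, 204, 204, 204, 204, 202, 201, 196, 150, 117, 109, 108, 108, 108, 97, 83, 107, 145, 192]
{'t': 10.367, 'tool_pos': [0.517, 0.11, 0.162], 'force': [0.99, 0.155, -0.013]}
```

```bash
python3 -c "
from path import *
path(481.5,171.2,60,300,(515,230),p=2.2,b=7.3,step=14)
"|sed 's/np.float64//g'
```

```text
start at [515.65       221.19505241]
20 [((0.05), (-0.9)), ((-1.25), (0.55)), ((-1.35), (0.15)), ((-1.35), (-0.0)), ((-1.35), (-0.1)), ((-1.3), (-0.45)), ((-1.1), (-0.8)), ((-0.85), (-1.05)), ((-0.55), (-1.25)), ((-0.2), (-1.35)), ((0.0), (-1.35)), ((0.2), (-1.35)), ((0.55), (-1.25)), ((0.85), (-1.05)), ((1.1), (-0.8)), ((1.3), (-0.45)), ((1.35), (-0.1)), ((1.35), (0.0)), ((1.35), (0.15)), ((1.25), (0.5))] end [515.5 121. ]
```

Call:
send_rows:
  rows:
    - {"dx":0,"dy":3.95,"dz":0,"spin":0,"claw":-1}
    - {"dx":0,"dy":3.95,"dz":0,"spin":0,"claw":-1}
    - {"dx":0,"dy":3.95,"dz":0,"spin":0,"claw":-1}
    - {"dx":0,"dy":0,"dz":-2.4,"spin":0,"claw":-1}
    - {"dx":0,"dy":0,"dz":-2.4,"spin":0,"claw":-1}

```text
t: 10.78
tool_pos: [0.5149, 0.2323, 0.1104]
ee_rot: [0.002, -0.004, 1.0, 0.001]
force: [0.5, -0.9, -1.3]
width: 0.0007
grip_force: 0.0
```

Call:
send_rows:
  rows:
    - {"dx":0.05,"dy":-0.9,"dz":0,"spin":0,"claw":-1}
    - {"dx":-1.25,"dy":0.55,"dz":0,"spin":0,"claw":-1}
    - {"dx":-1.35,"dy":0.15,"dz":0,"spin":0,"claw":-1}
    - {"dx":-1.35,"dy":0,"dz":0,"spin":0,"claw":-1}
    - {"dx":-1.35,"dy":-0.1,"dz":0,"spin":0,"claw":-1}

```text
t: 11.2
tool_pos: [0.4623, 0.2274, 0.1112]
ee_rot: [0.001, -0.002, 1.0, 0.002]
force: [0.4, 5.0, -2.5]
width: 0.0007
grip_force: 2.4
```

Call:
send_rows:
  rows:
    - {"dx":-1.3,"dy":-0.45,"dz":0,"spin":0,"claw":-1}
    - {"dx":-1.1,"dy":-0.8,"dz":0,"spin":0,"claw":-1}
    - {"dx":-0.85,"dy":-1.05,"dz":0,"spin":0,"claw":-1}
    - {"dx":-0.55,"dy":-1.25,"dz":0,"spin":0,"claw":-1}
    - {"dx":-0.2,"dy":-1.35,"dz":0,"spin":0,"claw":-1}

```text
t: 11.62
tool_pos: [0.4208, 0.1768, 0.1105]
ee_rot: [-0.0, -0.002, 1.0, 0.001]
force: [-0.7, 1.8, 0.3]
width: 0.0003
grip_force: 1.5
```

Call:
send_rows:
  rows:
    - {"dx":0,"dy":-1.35,"dz":0,"spin":0,"claw":-1}
    - {"dx":0.2,"dy":-1.35,"dz":0,"spin":0,"claw":-1}
    - {"dx":0.55,"dy":-1.25,"dz":0,"spin":0,"claw":-1}
    - {"dx":0.85,"dy":-1.05,"dz":0,"spin":0,"claw":-1}
    - {"dx":1.1,"dy":-0.8,"dz":0,"spin":0,"claw":-1}

```text
t: 12.03
tool_pos: [0.4489, 0.1171, 0.11]
ee_rot: [-0.0, -0.001, 1.0, 0.0]
force: [-1.3, 0.6, 0.1]
width: 0.0004
grip_force: 0.9
```

Call:
send_rows:
  rows:
    - {"dx":1.3,"dy":-0.45,"dz":0,"spin":0,"claw":-1}
    - {"dx":1.35,"dy":-0.1,"dz":0,"spin":0,"claw":-1}
    - {"dx":1.35,"dy":0,"dz":0,"spin":0,"claw":-1}
    - {"dx":1.35,"dy":0.15,"dz":0,"spin":0,"claw":-1}
    - {"dx":1.25,"dy":0.5,"dz":0,"spin":0,"claw":-1}

```text
t: 12.45
tool_pos: [0.5163, 0.1179, 0.1103]
ee_rot: [0.001, -0.001, 1.0, -0.0]
force: [-0.7, 0.7, -0.3]
width: 0.0005
grip_force: 0.0
```

Call:
send_rows:
  rows:
    - {"dx":0,"dy":-1.0,"dz":0,"spin":0,"claw":-1}
    - {"dx":0,"dy":0,"dz":2.5,"spin":0,"claw":-1}
    - {"dx":0,"dy":0,"dz":2.5,"spin":0,"claw":-1}

```text
t: 12.7
tool_pos: [0.5143, 0.1075, 0.1594]
ee_rot: [-0.001, -0.001, 1.0, -0.001]
force: [0.7, 1.0, 0.4]
width: 0.0
grip_force: 0.0
```

Run:
```python
from h import *
mark(turn=1.6)
s=ctrl.read_state(); print({k:np.round(s[k],3).tolist() for k in('t','tool_pos','force')})
```

```text
scene [(168, 61.9), (166, 54.7), (170, 50.0), (164, 39.4)]
   [150, 99, 98, 112, 162, 195, 211, 216, 227, 223, 226, 228, 228, 213, 158, 215, 229, 228, 228, 187, 140, 116, 106, 103, 103, 102, 108, 132, 191, 214]
side [(164, 53.5), (166, 52.7), (162, 45.2), (168, 35.3)]
   [169, 114, 108, 109, 135, 160, 182, 199, 203, 204, 205, 206, 205, 172, 147, 198, 205, 205, 201, 164, 127, 110, 107, 106, 107, 106, 104, 114, 152, 192]
{'t': 12.8, 'tool_pos': [0.517, 0.109, 0.163], 'force': [0.9, -0.361, -0.381]}
```

```bash
python3 -c "
from path import *
path(482,171.0,60,300,(515.5,229.5),p=3,b=7.3,step=14)
"|sed 's/np.float64//g'
```

```text
start at [515.75       220.30223208]
20 [((0.0), (-0.9)), ((-1.2), (0.5)), ((-1.35), (0.15)), ((-1.35), (-0.0)), ((-1.35), (-0.1)), ((-1.25), (-0.45)), ((-1.1), (-0.75)), ((-0.85), (-1.05)), ((-0.55), (-1.25)), ((-0.15), (-1.35)), ((0.0), (-1.3)), ((0.15), (-1.35)), ((0.55), (-1.25)), ((0.85), (-1.05)), ((1.1), (-0.75)), ((1.25), (-0.45)), ((1.35), (-0.1)), ((1.35), (0.0)), ((1.35), (0.15)), ((1.2), (0.5))] end [515.5 121.5]
```

Call:
send_rows:
  rows:
    - {"dx":0,"dy":3.95,"dz":0,"spin":0,"claw":-1}
    - {"dx":0,"dy":3.95,"dz":0,"spin":0,"claw":-1}
    - {"dx":0,"dy":3.95,"dz":0,"spin":0,"claw":-1}
    - {"dx":0,"dy":0,"dz":-2.4,"spin":0,"claw":-1}
    - {"dx":0,"dy":0,"dz":-2.4,"spin":0,"claw":-1}

```text
t: 13.22
tool_pos: [0.5155, 0.2309, 0.112]
ee_rot: [0.001, -0.004, 1.0, 0.001]
force: [-0.8, -0.6, -1.8]
width: 0.0008
grip_force: 0.0
```

Call:
send_rows:
  rows:
    - {"dx":0,"dy":-0.9,"dz":0,"spin":0,"claw":-1}
    - {"dx":-1.2,"dy":0.5,"dz":0,"spin":0,"claw":-1}
    - {"dx":-1.35,"dy":0.15,"dz":0,"spin":0,"claw":-1}
    - {"dx":-1.35,"dy":0,"dz":0,"spin":0,"claw":-1}
    - {"dx":-1.35,"dy":-0.1,"dz":0,"spin":0,"claw":-1}

```text
t: 13.63
tool_pos: [0.4628, 0.227, 0.113]
ee_rot: [0.001, -0.002, 1.0, 0.002]
force: [0.4, 10.0, -4.3]
width: 0.0005
grip_force: 4.8
```

Call:
send_rows:
  rows:
    - {"dx":-1.25,"dy":-0.45,"dz":0,"spin":0,"claw":-1}
    - {"dx":-1.1,"dy":-0.75,"dz":0,"spin":0,"claw":-1}
    - {"dx":-0.85,"dy":-1.05,"dz":0,"spin":0,"claw":-1}
    - {"dx":-0.55,"dy":-1.25,"dz":0,"spin":0,"claw":-1}
    - {"dx":-0.15,"dy":-1.35,"dz":0,"spin":0,"claw":-1}

```text
t: 14.05
tool_pos: [0.4212, 0.1761, 0.112]
ee_rot: [-0.002, -0.002, 1.0, 0.0]
force: [-6.8, 2.1, 1.9]
width: 0.0008
grip_force: 3.5
```

Call:
send_rows:
  rows:
    - {"dx":0,"dy":-1.3,"dz":0,"spin":0,"claw":-1}
    - {"dx":0,"dy":0,"dz":0,"spin":0,"claw":-1}
    - {"dx":-1.5,"dy":0,"dz":0,"spin":0,"claw":-1}
    - {"dx":-1.5,"dy":0,"dz":0,"spin":0,"claw":-1}

```text
t: 14.38
tool_pos: [0.3936, 0.1618, 0.1121]
ee_rot: [0.0, -0.0, 1.0, -0.0]
force: [-0.6, 0.2, -0.0]
width: 0.0006
grip_force: 0.0
```

Run:
```python
from h import *
mark(turn=1.9)
```

```text
scene [(326, 61.8), (324, 53.2), (328, 47.2), (322, 38.6)]
   [219, 217, 214, 219, 223, 223, 220, 217, 216, 127, 43, 32, 42, 58, 70, 70, 71, 71, 72, 63, 47, 119, 216, 226, 226, 226, 218, 159, 205, 224]
side [(324, 42.4), (326, 41.6), (328, 32.4), (322, 31.7)]
   [197, 197, 197, 198, 199, 200, 199, 198, 201, 202, 202, 202, 189, 149, 137, 134, 134, 133, 133, 134, 161, 196, 199, 199, 200, 202, 189, 147, 183, 200]
```

Call:
send_rows:
  rows:
    - {"dx":0,"dy":2.2,"dz":0,"spin":0,"claw":-1}
    - {"dx":2.2,"dy":0,"dz":0,"spin":0,"claw":-1}
    - {"dx":0.85,"dy":0,"dz":0,"spin":0,"claw":-1}
    - {"dx":0,"dy":0,"dz":0,"spin":0,"claw":-1}

```text
t: 14.82
tool_pos: [0.4225, 0.1862, 0.1116]
ee_rot: [-0.003, -0.002, 1.0, 0.0]
force: [-15.3, 3.4, 10.9]
width: 0.0006
grip_force: 8.3
```

Call:
send_rows:
  rows:
    - {"dx":0,"dy":-0.8,"dz":0,"spin":0,"claw":-1}
    - {"dx":0,"dy":-0.8,"dz":0,"spin":0,"claw":-1}
    - {"dx":0,"dy":-0.8,"dz":0,"spin":0,"claw":-1}
    - {"dx":0,"dy":-0.4,"dz":0,"spin":0,"claw":-1}
    - {"dx":0,"dy":0,"dz":0,"spin":0,"claw":-1}

```text
t: 15.23
tool_pos: [0.4223, 0.1555, 0.1111]
ee_rot: [-0.003, -0.001, 1.0, -0.001]
force: [-12.0, -1.9, 7.2]
width: 0.0007
grip_force: 6.6
```

Call:
send_rows:
  rows:
    - {"dx":-1.5,"dy":0,"dz":0,"spin":0,"claw":-1}
    - {"dx":-1.5,"dy":0,"dz":0,"spin":0,"claw":-1}

```text
t: 15.4
tool_pos: [0.3946, 0.1564, 0.1117]
ee_rot: [0.0, -0.001, 1.0, -0.0]
force: [-0.6, 0.3, 0.7]
width: 0.0009
grip_force: 0.0
```

Run:
```python
from h import *
mark(turn=2)
print(ctrl.read_state()['tool_pos'])
```

```text
scene [(4, 67.5), (2, 62.4), (6, 57.6), (0, 44.6)]
   [156, 188, 217, 218, 223, 223, 223, 219, 179, 87, 34, 24, 27, 40, 59, 70, 70, 70, 71, 78, 68, 63, 184, 225, 226, 227, 226, 225, 224, 219]
side [(4, 48.3), (6, 46.2), (2, 36.7), (8, 36.3)]
   [154, 164, 197, 199, 200, 200, 200, 202, 202, 201, 199, 201, 194, 160, 141, 135, 134, 134, 135, 134, 137, 171, 196, 198, 200, 202, 197, 198, 200, 197]
[0.39309273 0.15666881 0.1114605 ]
```

Run:
```python
import h
from h import *
real=snap
def fake(n,f=None):
    c=dict(real(n)); c['pixels']=cv2.cvtColor(cv2.imread(f'pics/{n}0.png'),cv2.COLOR_BGR2RGB); return c
h.snap=fake; mark(turn=0)
h.snap=real
for n,(r,c0) in {'scene':((170,225),(270,345)),'side':((180,235),(300,375))}.items(): pass
a=real('scene')['pixels'][160:235,260:345]; b=real('side')['pixels'][170:245,290:375]
f=lambda i:cv2.resize(i,None,fx=4.6,fy=4.6,interpolation=cv2.INTER_CUBIC)
cv2.imwrite('pics/c4.png',cv2.cvtColor(np.hstack([f(a),f(b)]),cv2.COLOR_RGB2BGR))
```

```text
scene [(358, 62.0), (0, 56.9), (356, 53.0), (2, 39.0)]
   [143, 203, 208, 212, 213, 213, 212, 208, 217, 211, 213, 216, 215, 216, 215, 216, 216, 216, 216, 216, 215, 214, 217, 218, 218, 217, 217, 217, 217, 190]
side [(0, 44.1), (2, 43.5), (358, 34.9), (4, 33.7)]
   [147, 186, 198, 198, 198, 200, 201, 200, 203, 200, 200, 202, 202, 201, 201, 202, 202, 202, 201, 200, 198, 197, 201, 201, 201, 199, 196, 197, 200, 190]
```

View pics/c4.png

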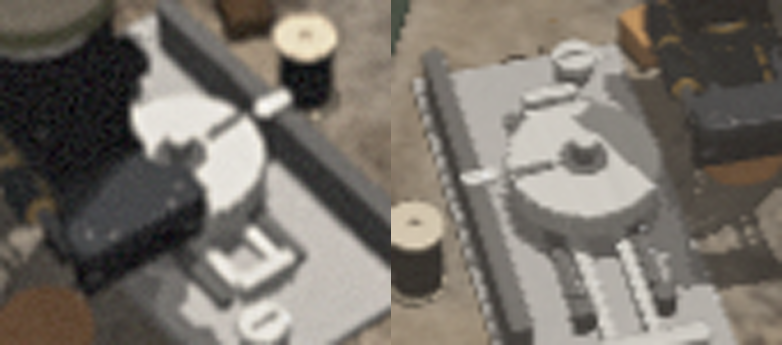

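Call:
send_rows:
  rows:
    - {"dx":0,"dy":1.1,"dz":0,"spin":0,"claw":-1}
    - {"dx":2.2,"dy":0,"dz":0,"spin":0,"claw":-1}
    - {"dx":0.7,"dy":0,"dz":0,"spin":0,"claw":-1}
    - {"dx":0,"dy":0,"dz":0,"spin":0,"claw":-1}

```text
t: 16.03
tool_pos: [0.421, 0.1697, 0.1104]
ee_rot: [-0.004, -0.002, 1.0, -0.001]
force: [-14.4, 0.5, 10.8]
width: 0.0003
grip_force: 7.5
```

Call:
send_rows:
  rows:
    - {"dx":0,"dy":0.2,"dz":0,"spin":0,"claw":-1}
    - {"dx":0,"dy":0.2,"dz":0,"spin":0,"claw":-1}
    - {"dx":0,"dy":0,"dz":0,"spin":0,"claw":-1}
    - {"dx":-1.5,"dy":0,"dz":0,"spin":0,"claw":-1}
    - {"dx":-1.5,"dy":0,"dz":0,"spin":0,"claw":-1}

```text
t: 16.45
tool_pos: [0.3932, 0.1735, 0.1111]
ee_rot: [0.0, -0.002, 1.0, -0.0]
force: [-1.6, 0.0, -0.6]
width: 0.0004
grip_force: 0.0
```

Run:
```python
from h import *
mark(turn=2)
print(ctrl.read_state()['tool_pos'])
```

```text
scene [(2, 62.6), (0, 61.7), (4, 49.6), (358, 46.5)]
   [148, 201, 219, 219, 223, 223, 223, 219, 227, 172, 90, 67, 67, 70, 71, 70, 72, 63, 39, 36, 140, 219, 225, 226, 226, 226, 226, 227, 225, 211]
side [(4, 47.4), (2, 45.7), (6, 36.9), (0, 34.5)]
   [147, 172, 198, 198, 198, 200, 202, 202, 202, 200, 200, 199, 156, 135, 133, 133, 134, 134, 134, 176, 199, 198, 198, 198, 200, 201, 198, 198, 200, 194]
[0.39173344 0.17360708 0.11097366]
```

Call:
send_rows:
  rows:
    - {"dx":0,"dy":0,"dz":3.0,"spin":0,"claw":-1}
    - {"dx":0,"dy":0,"dz":3.0,"spin":0,"claw":-1}
    - {"dx":1.7,"dy":3.75,"dz":0,"spin":0,"claw":-1}
    - {"dx":1.7,"dy":3.75,"dz":0,"spin":0,"claw":-1}
    - {"dx":1.7,"dy":3.75,"dz":0,"spin":0,"claw":-1}

```text
t: 16.97
tool_pos: [0.4457, 0.288, 0.1727]
ee_rot: [0.001, -0.002, 1.0, 0.002]
force: [0.2, -0.6, -0.4]
width: 0.0003
grip_force: 0.0
```

Call:
send_rows:
  rows:
    - {"dx":1.7,"dy":3.75,"dz":0,"spin":0,"claw":-1}
    - {"dx":1.7,"dy":3.75,"dz":0,"spin":0,"claw":-1}
    - {"dx":0,"dy":0,"dz":0,"spin":0,"claw":-1}
    - {"dx":0,"dy":0,"dz":-3.2,"spin":0,"claw":-1}
    - {"dx":0,"dy":0,"dz":-3.1,"spin":0,"claw":-1}

```text
t: 17.38
tool_pos: [0.4797, 0.3625, 0.1082]
ee_rot: [0.002, -0.003, 1.0, 0.001]
force: [-1.3, 0.5, -0.6]
width: 0.0001
grip_force: 0.0
```

Call:
send_rows:
  rows:
    - {"dx":0,"dy":-0.8,"dz":0,"spin":0,"claw":-1}
    - {"dx":0,"dy":-0.8,"dz":0,"spin":0,"claw":-1}
    - {"dx":0,"dy":-0.5,"dz":0,"spin":0,"claw":-1}
    - {"dx":0,"dy":-0.5,"dz":0,"spin":0,"claw":-1}
    - {"dx":0,"dy":0,"dz":0,"spin":0,"claw":-1}

```text
t: 17.8
tool_pos: [0.4792, 0.3341, 0.1103]
ee_rot: [0.001, -0.001, 1.0, 0.001]
force: [-0.5, -0.6, -0.6]
width: 0.0006
grip_force: 0.0
```

Call:
send_rows:
  rows:
    - {"dx":0,"dy":-0.5,"dz":0,"spin":0,"claw":-1}
    - {"dx":0,"dy":-0.5,"dz":0,"spin":0,"claw":-1}
    - {"dx":0,"dy":-0.5,"dz":0,"spin":0,"claw":-1}
    - {"dx":0,"dy":0,"dz":0,"spin":0,"claw":-1}

```text
t: 18.13
tool_pos: [0.4784, 0.3186, 0.1088]
ee_rot: [0.0, -0.002, 1.0, 0.0]
force: [0.2, -0.4, 1.2]
width: 0.0005
grip_force: 0.1
```

Call:
send_rows:
  rows:
    - {"dx":0,"dy":-0.5,"dz":0,"spin":0,"claw":-1}
    - {"dx":0,"dy":-0.5,"dz":0,"spin":0,"claw":-1}
    - {"dx":0,"dy":-0.5,"dz":0,"spin":0,"claw":-1}

```text
t: 18.38
tool_pos: [0.4781, 0.3044, 0.1084]
ee_rot: [0.0, -0.002, 1.0, 0.0]
force: [0.8, 2.9, 1.3]
width: 0.0005
grip_force: 1.5
```

Call:
send_rows:
  rows:
    - {"dx":0,"dy":-0.5,"dz":0,"spin":0,"claw":-1}
    - {"dx":0,"dy":-0.3,"dz":0,"spin":0,"claw":-1}
    - {"dx":0,"dy":0,"dz":0,"spin":0,"claw":-1}

```text
t: 18.63
tool_pos: [0.478, 0.2972, 0.1084]
ee_rot: [0.0, -0.002, 1.0, 0.001]
force: [2.5, 6.2, -1.2]
width: 0.0005
grip_force: 3.2
```

Call:
send_rows:
  rows:
    - {"dx":0,"dy":-0.2,"dz":0,"spin":0,"claw":-1}
    - {"dx":0,"dy":0,"dz":0,"spin":0,"claw":-1}

```text
t: 18.8
tool_pos: [0.478, 0.297, 0.1084]
ee_rot: [0.001, -0.003, 1.0, 0.002]
force: [4.7, 13.1, -5.4]
width: 0.0004
grip_force: 6.1
```

Call:
send_rows:
  rows:
    - {"dx":0,"dy":-0.2,"dz":0,"spin":0,"claw":-1}
    - {"dx":0,"dy":0,"dz":0,"spin":0,"claw":-1}

```text
t: 18.97
tool_pos: [0.4779, 0.2968, 0.1086]
ee_rot: [0.001, -0.004, 1.0, 0.003]
force: [5.6, 18.3, -10.0]
width: 0.0007
grip_force: 9.2
```

Call:
send_rows:
  rows:
    - {"dx":0,"dy":1.5,"dz":0,"spin":0,"claw":-1}
    - {"dx":0,"dy":3.0,"dz":0,"spin":0,"claw":-1}
    - {"dx":0,"dy":0,"dz":3.5,"spin":0,"claw":-1}
    - {"dx":0,"dy":0,"dz":4.0,"spin":0,"claw":-1}
    - {"dx":0,"dy":4.0,"dz":1.0,"spin":0,"claw":-1}

```text
t: 19.38
tool_pos: [0.4822, 0.3712, 0.1988]
ee_rot: [0.002, 0.003, 1.0, -0.001]
force: [3.5, 0.1, -0.3]
width: 0.0005
grip_force: 0.0
```

Call:
send_rows:
  rows:
    - {"dx":-1.0,"dy":4.0,"dz":0,"spin":0,"claw":-1}
    - {"dx":-1.0,"dy":4.0,"dz":0,"spin":0,"claw":-1}
    - {"dx":-1.0,"dy":4.0,"dz":0,"spin":0,"claw":-1}
    - {"dx":0,"dy":0,"dz":0,"spin":0,"claw":-1}
    - {"dx":0,"dy":0,"dz":0,"spin":0,"claw":-1}

```text
t: 19.8
tool_pos: [0.4457, 0.4996, 0.1917]
ee_rot: [-0.001, -0.004, 1.0, -0.001]
force: [1.2, -1.5, -0.7]
width: 0.0004
grip_force: 0.0
```

Run:
```python
from h import *
mark(turn=2)
a=snap('scene')['pixels'][130:270,240:370]; b=snap('side')['pixels'][150:290,270:400]
f=lambda i:cv2.resize(i,None,fx=3,fy=3,interpolation=cv2.INTER_CUBIC)
cv2.imwrite('pics/f.png',cv2.cvtColor(np.hstack([f(a),f(b)]),cv2.COLOR_RGB2BGR))
```

```text
scene [(2, 62.1), (0, 62.0), (4, 48.9), (358, 47.3)]
   [145, 198, 215, 215, 220, 219, 220, 216, 223, 218, 219, 222, 220, 221, 222, 222, 221, 221, 221, 221, 221, 219, 222, 223, 223, 223, 223, 223, 222, 207]
side [(4, 46.8), (2, 44.8), (6, 36.5), (0, 33.4)]
   [145, 170, 195, 197, 196, 198, 199, 200, 200, 198, 197, 199, 200, 199, 200, 200, 200, 200, 199, 199, 197, 196, 199, 199, 200, 200, 195, 196, 197, 191]
```

View pics/f.png

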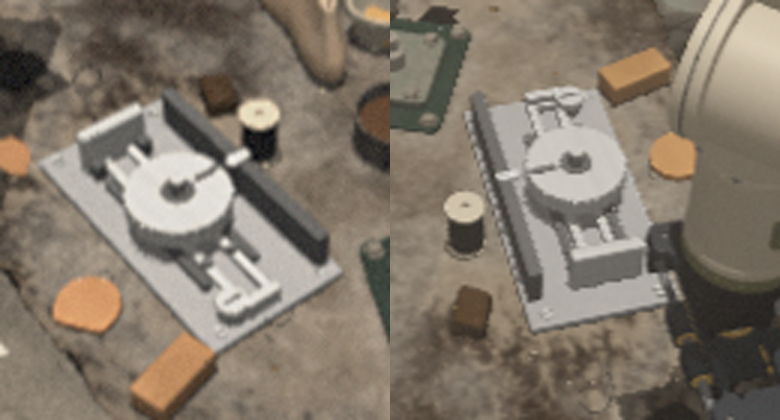

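The picture shows the pad against the posts, the mark at the pointer, and the loose things where they were.

```bash
python3 -c "
from bench import ctrl
print(ctrl.hand_in())"
```

```text
the job is handed in; nothing more can be done
None
```

I loosened the collar two full turns, leaving its mark about 2° past the pointer by camera, then pushed the stop bar until the pad stopped against its posts, and handed the job in; after slightly overshooting the pointer I turned the collar back about 2°.

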